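# Scrapers back in their slots

## Task

The narrow scraper has been left in the slot of the wide one. Put the narrow scraper in the narrow slot and the wide scraper, which leans on its rest, in the wide slot, each pushed fully home and let go. Leave the canister, the bottle, the glue pot and the cork block where they are.

Things in the scene. Friction and masses are not known exactly. Their poses are not given: they have to be found in the camera images.
- slot_wide: 97 mm long slot, 8 mm wide, 42 mm deep, in a wooden block 125 mm long on a fixed stand (place and yaw vary). Origin: middle of the slot floor, 60 mm above bench. +z up out of the slot, leaning 30 deg from vertical to the robot side; +y along the slot; +x across it, away from the robot and up. Block top square to z at z=42, 52 mm across. At the start the narrow scraper stands in it, up to 20 mm off middle.
- slot_narrow: 57 mm long slot, 8 mm wide, 42 mm deep, in a wooden block 85 mm long on a fixed stand (place and yaw vary). Origin: middle of the slot floor, 60 mm above bench. +z up out of the slot, leaning 30 deg from vertical to the robot side; +y along the slot; +x across it, away from the robot and up. Block top square to z at z=42, 52 mm across. Empty at the start.
- scraper_wide: 90 mm wide scraper, 240 g +-25%: steel blade 4 mm thick, wooden handle bar on top. Origin: middle of lower edge. +z up the blade, +y along its width, +x square to its face. Blade z=0..85 mm (lowest 6 mm is 2.4 thick, 4 mm shorter each end); handle z=85..109, 20 thick, full width. Half turn about z: same. Starts leaning 40 deg on the rest, handle towards the robot and clear of the rest.
- scraper_narrow: 50 mm wide scraper, 140 g +-25%: steel blade 4 mm thick, wooden handle bar on top. Origin: middle of lower edge. +z up the blade, +y along its width, +x square to its face. Blade z=0..85 mm (lowest 6 mm is 2.4 thick, 4 mm shorter each end); handle z=85..109, 20 thick, full width. Half turn about z: same. Starts fully down in the wide slot.
- cradle: Slanting plywood cradle of the rest, fixed (place and yaw vary). Origin: middle of the ledge the wide blade stands on, 50 mm above bench. +z up the slope, 40 deg from vertical, leaning to the robot side; +y along the ledge, 105 mm long. The blade lies on an 18 mm board at x=-2 mm, reaching z=56; on the +x side, at x=14, a lip rises 8 mm.
- canister: Bystander: upright dark cherry-bark canister, diameter 50 mm, 108 mm high, between two of the stands. Origin: centre of its underside.
- bottle: Bystander: upright amber bottle, diameter 48 mm, 120 mm high, between two of the stands. Origin: centre of its underside.
- gluepot: Bystander: small dark steel cup without handle, diameter 68 mm, 60 mm high, on the robot's side of the stands. Origin: centre of its underside.
- sander: Bystander: cork sanding block, 50 x 60 x 35 mm high, on the robot's side of the stands. Origin: centre of its underside.

How it is judged:
By the outcome, as a careful person would: the job done as asked, in the order asked, and still so for the second after the job is handed in, with the robot touching nothing.
It also fails if it takes over 72 s, if anything falls off the work surface, if the arm or the gripper's body presses on something with over 40 N, if the wrist force passes 120 N, or if a joint passes its speed limit or range.

## Robot

A 6-joint arm with a two-finger parallel gripper is mounted at the origin on the work surface. World frame = base frame: x ahead of the robot, y to its left, z up, the work surface at z = 0. Lengths are in m, angles in rad, forces in N, time in s.
With the tool pointing down it reaches from about 0.35 to 0.725 m from the base axis. Payload 6 kg.
Tool frame: the origin (TCP) lies at the very end of the fingers, on their centre line; the grasp point (between the pads) lies 19 mm behind it; y points along the fingers, x is the direction in which the jaws open and shut, and the axes are right-handed (so a half turn about y gives the same grasp; the last joint's range is limited). The gripper opens to 85 mm and grips with 20 to 120 N. Pads are 22 mm wide; open, the fingers measure 114 mm over their backs; the gripper's body (76 mm by 85 mm) begins 54 mm behind the grasp point. The pads swing forward as they close: fully open they stand 13 mm farther back than shut.
Start: joints at [0.334, 0.04, 0.085, 0, -1.615, -0.334], TCP at [0.6, 0, 0.206] pointing down, gripper open.
Joint ranges: [-2.56, 2.56], [-1.29, 2.01], [-1.08, 1.49], [-3.29, 1.98], [-2.81, -0.18], [-2.99, 2.99]. Speed limits (rad/s): [2.57, 2.57, 3.01, 3.14, 3.14, 3.14].

## Interface

Orientations are given as a unit quaternion [w, x, y, z].
In Python, from bench import arm gives the robot as it stands. The module is installed in compiled form; this text tells all that it offers.
- The arm moves only by the tool apply_moves, never from a script. Its argument "plan" is a list that holds one entry, the list of rows, each a list of 6 numbers: the shift along the tool's x, y, z in cm, then the turn, a rotation vector about the tool's x, y, z in degrees. In form: [[[x, y, z, ax, ay, az], ...]]. A call has 1 to 10 rows; each row is the pose to reach, as a shift and turn from the pose commanded when the call began, along the tool's axes at that moment; what a row does not reach only later rows make up. A row lasts 1/8 s, in which the tool goes at most 62.5 mm and 10.7 degrees, less where a joint would pass 70% of its speed; a pose out of reach is approached as far as the arm can. A call with a gripper value outside its range is refused whole. "hand" is the opening, from 0 (shut) to 1 (fully open), set as the call begins (left out, the last holds). The fingers move at their own pace and stop on an object; "squeeze" is the grip in N (left out, the last holds). Time passes only in rows, so rows that repeat a pose let the fingers close. It gives the time, the measured TCP pose, the force and the opening at its end, in the units of the state.
- arm.get_state(): the state, without advancing time (a new reading comes with each control period).
- arm.snapshot(name): name is "scene" or "side" or "wrist"; returns a dict with "image" (480x640x3 uint8, red, green, blue), "K" (3x3 intrinsics, pixels), "rvec" (rotation vector, rad) and "tvec" (3), from world to camera coordinates, as OpenCV has them. Camera axes: x right, y down, z forward; pixel columns grow to the right and rows downward; lengths in m; the calibration is good to about 2 mm. A picture is of the moment at which its call begins. There is no depth.
- arm.job_done(): hands the job in, once; it reports no verdict.
The state is a dict: "time": time; "joint_pos": joint angles; "dq": joint speeds; "effort": joint torques, N m; "eef_pos": TCP position; "ee_rot": TCP orientation; "ft_force": force on the tool from outside, world axes, zero at the start; "ft_torque": the same for the moment, N m; "width": finger opening in m.
Only numpy, scipy, OpenCV 4.12 (cv2) and the standard library are available. Lean on these libraries where they do the work, as an engineer would, in place of code of your own. Each camera call takes 0.05 s, during which the arm holds its last target. There are 200 camera calls.

## Working session

There is one attempt and no reset: what is moved stays moved. The work goes in short steps, Python scripts to look and compute and a tool call to move; the robot and the scene stay as the last step left them, time stands still between calls to the robot, and variables do not carry over. Pictures are saved under pics/ and viewed, about 8 in all and at most 12, crops included, and the job is handed in when it is done.

Besides the shell and the picture viewer there is one more tool, called after "Request:" by a JSON object that holds its "name" and its "arguments". apply_moves: Moves the arm, as the interface text tells. Its arguments: {"type":"object","properties":{"plan":{"type":"array"},"hand":{"type":"number"},"squeeze":{"type":"number"}},"required":["plan"]}

```bash
mkdir -p pics
python3 - <<'E'
from bench import arm
import cv2,numpy as np,pickle
d={}
for n in("scene","side","wrist"):
    s=arm.snapshot(n);d[n]=s
    R=cv2.Rodrigues(np.array(s["rvec"]))[0];print(n,(-R.T@np.array(s["tvec"])).round(3),np.array(s["K"])[0,0],R[2].round(2))
    cv2.imwrite(f"pics/{n}0.png",s["image"][:,:,::-1])
pickle.dump(d,open("s0.pkl","wb"))
st=arm.get_state();print(st)
E
```

```text
scene [ 1.155 -0.646  0.784] 591.4647879458958 [-0.55  0.57 -0.62]
side [ 0.447 -0.647  0.685] 444.1079094637642 [ 0.09  0.72 -0.69]
wrist [ 0.6   -0.068  0.372] 344.67914226962677 [-0.    0.27 -0.96]
{'time': 0.15, 'joint_pos': array([ 3.33717322e-01,  4.07090647e-02,  8.40834529e-02, -3.33104089e-04,
       -1.61549316e+00, -3.33691444e-01]), 'dq': array([ 0.00141726, -0.00312047,  0.00237482,  0.00238346, -0.00136544,
       -0.00075545]), 'effort': array([-1.71928452e-03, -3.68610263e+01,  3.47691929e+01,  6.93625420e+00,
       -4.38957781e-03, -4.53315295e-06]), 'eef_pos': array([5.99729374e-01, 7.37745750e-05, 2.05212775e-01]), 'ee_rot': array([ 4.65965927e-04,  4.94633098e-04, -7.07064637e-01,  7.07148596e-01]), 'ft_force': array([ 0.27074718, -0.58961698, -0.940423  ]), 'ft_torque': array([0.00561812, 0.02484259, 0.00166449]), 'width': 0.08540373265581744}
```

View pics/scene0.png

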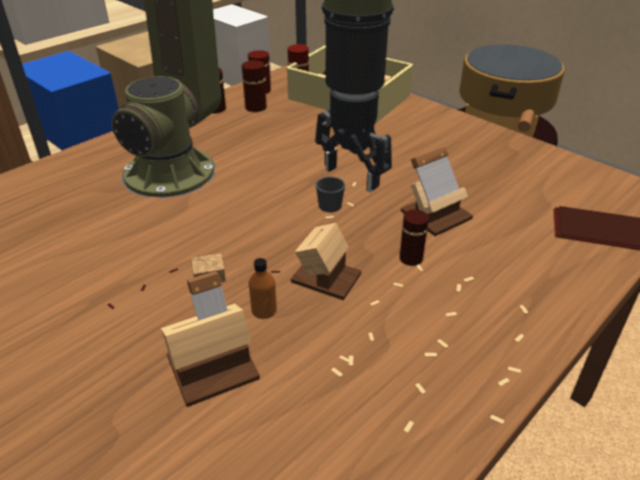

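View pics/side0.png

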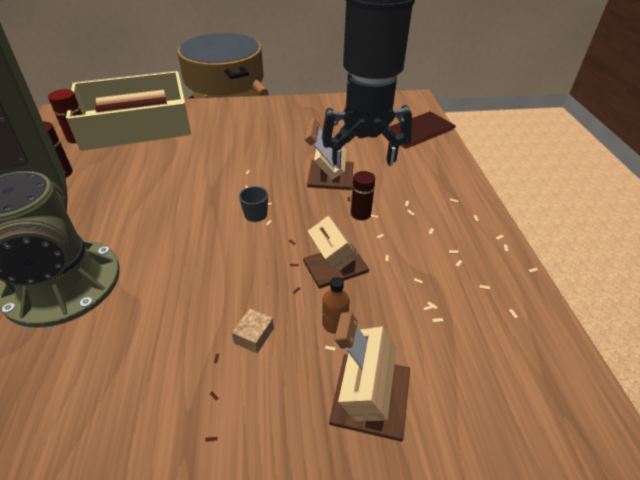

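Run:
```python
import cv2,numpy as np,pickle
d=pickle.load(open("s0.pkl","rb"))
def t(n,x,y):
    c=d[n]["image"][y:y+100,x:x+88,::-1]
    c=cv2.resize(c,None,fx=3,fy=3,interpolation=cv2.INTER_CUBIC)
    for k in range(0,100,10):
        cv2.putText(c,str(y+k),(0,3*k+4),0,.3,(0,0,255),1); cv2.line(c,(22,3*k+1),(26,3*k+1),(0,0,255),1)
        if k<88: cv2.putText(c,str(x+k),(3*k-8,297),0,.3,(0,0,255),1);cv2.line(c,(3*k+1,284),(3*k+1,288),(0,0,255),1)
    return c
m=np.vstack([np.hstack([t("scene",160,268),t("scene",285,210),t("scene",393,142)]),np.hstack([t("side",325,322),t("side",293,205),t("side",290,110)])])
cv2.imwrite("pics/mos.png",m)
```

```text
(no output)
```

View pics/mos.png

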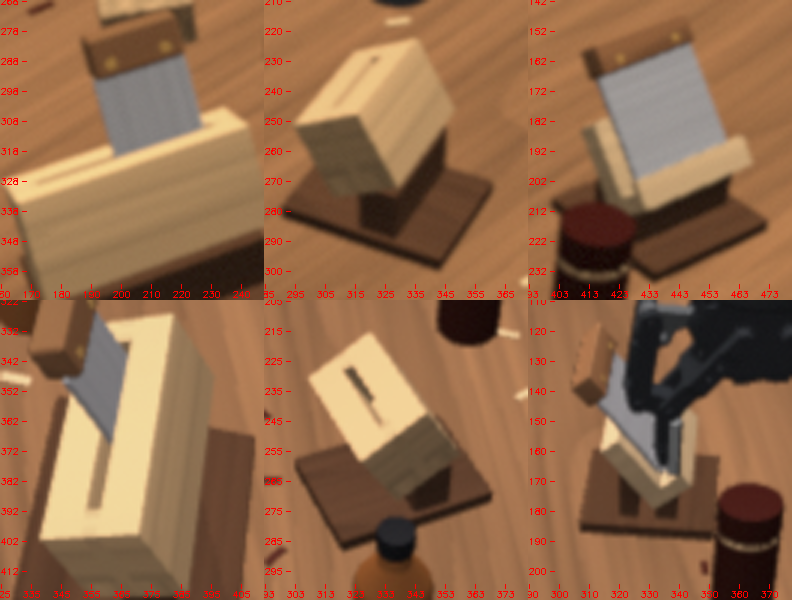

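```bash
cat > h.py <<'E'
import cv2,numpy as np
from scipy.optimize import least_squares
from scipy.spatial.transform import Rotation as Ro
def cam(s):
    R=cv2.Rodrigues(np.array(s["rvec"],float))[0];return np.array(s["K"]),R,-R.T@np.array(s["tvec"],float).ravel()
def ray(s,p):
    K,R,C=cam(s);return C,R.T@np.linalg.solve(K,[p[0],p[1],1.])
def onz(s,p,z):
    C,d=ray(s,p);return C+d*(z-C[2])/d[2]
def onplane(s,p,T,xl):   # T=(R,o): ray meets local x=xl ; returns local coords
    C,d=ray(s,p);c=T[0].T@(C-T[1]);e=T[0].T@d;return c+e*(xl-c[0])/e[0]
def frame(x,y,yaw,z0,tilt):
    t=np.radians(tilt);R=Ro.from_euler('z',yaw).as_matrix()@np.array([[np.cos(t),0,-np.sin(t)],[0,1,0],[np.sin(t),0,np.cos(t)]])
    return R,np.array([x,y,z0])
def fit(obs,z0,tilt):    # obs: list of (snapshot,pixel,local point) -> rays at known heights, 2D rigid fit
    R0,o=frame(0,0,0,z0,tilt)
    L=np.array([R0@np.array(l)+o for _,_,l in obs]);W=np.array([onz(s,p,l[2]) for (s,p,_),l in zip(obs,L)])
    a=L[:,0]+1j*L[:,1];b=W[:,0]+1j*W[:,1];am,bm=a.mean(),b.mean()
    yaw=np.angle(np.vdot(a-am,b-bm));t=bm-np.exp(1j*yaw)*am
    r=b-t-np.exp(1j*yaw)*a;print("xy",t.real.round(4),t.imag.round(4),"yaw",np.degrees(yaw).round(2),"res mm",[(round(q.real*1e3,1),round(q.imag*1e3,1)) for q in r])
    return frame(t.real,t.imag,yaw,z0,tilt)
E
cat > m0.py <<'E'
from h import *
import pickle
d=pickle.load(open("s0.pkl","rb"));S,D=d["scene"],d["side"]
def px(ox,oy,u0,v0):return lambda u,v:(ox+(u-u0-1)/3,oy+(v-v0-1)/3)
n=px(293,205,264,300);n2=px(285,210,264,0);w=px(325,322,0,300);w2=px(160,268,0,0);r2=px(393,142,528,0);r=px(290,110,528,300)
def L(sx,sy,h):return (.026*sx,h*sy,.042)
N1=[(D,n(372,333),L(1,1,.0425)),(D,n(308,378),L(-1,1,.0425)),(D,n(357,462),L(-1,-1,.0425)),(D,n(430,412),L(1,-1,.0425))]
N2=[(S,n2(418,40),L(1,1,.0425)),(S,n2(296,125),L(-1,-1,.0425)),(S,n2(360,113),L(1,-1,.0425))]
print("narrow");fit(N1,.06,30);fit(N2,.06,30);TN=fit(N1+N2,.06,30)
W1=[(D,w(175,314),L(1,1,.0625)),(D,w(137,534),L(1,-1,.0625)),(D,w(40,540),L(-1,-1,.0625))]
W2=[(S,w2(247,125),L(1,1,.0625)),(S,w2(220,106),L(-1,1,.0625)),(S,w2(22,203),L(1,-1,.0625))]
print("wide");fit(W1,.06,30);fit(W2,.06,30);TW=fit(W1+W2,.06,30)
for p in[(113,158),(202,130),(95,80),(183,53)]:print("blade",onplane(S,w2(*p),TW,.002).round(4))
for p in[(97,78),(187,50)]:print("handle",onplane(S,w2(*p),TW,.010).round(4))
print("rest")
R=[(S,r2(598,76),(.01,-.045,.085)),(S,r2(693,43),(.01,.045,.085))]
TR=fit(R,.05,40)
for p in[(637,182),(727,140)]:print("blade",onplane(S,r2(*p),TR,.002).round(4))
pickle.dump((TN,TW,TR),open("T.pkl","wb"))
for p,z in[((263,316),0),((413,262),0),((330,206),0),((207,280),0)]:print(onz(S,p,z).round(3))
E
python3 m0.py
```

```text
narrow
xy 0.5556 -0.0165 yaw 17.07 res mm [(np.float64(0.4), np.float64(-1.4)), (np.float64(-0.6), np.float64(0.1)), (np.float64(-1.9), np.float64(0.4)), (np.float64(2.1), np.float64(0.9))]
xy 0.5559 -0.0156 yaw 17.31 res mm [(np.float64(0.1), np.float64(-1.9)), (np.float64(0.0), np.float64(1.0)), (np.float64(-0.1), np.float64(0.9))]
xy 0.5558 -0.0161 yaw 17.25 res mm [(np.float64(0.4), np.float64(-1.8)), (np.float64(-0.6), np.float64(-0.2)), (np.float64(-2.2), np.float64(0.1)), (np.float64(1.9), np.float64(0.5)), (np.float64(0.2), np.float64(-1.5)), (np.float64(0.3), np.float64(1.5)), (np.float64(0.1), np.float64(1.4))]
wide
xy 0.5741 -0.3084 yaw -19.78 res mm [(np.float64(0.2), np.float64(0.1)), (np.float64(-0.5), np.float64(0.3)), (np.float64(0.3), np.float64(-0.4))]
xy 0.5729 -0.3082 yaw -18.21 res mm [(np.float64(0.5), np.float64(-1.2)), (np.float64(-0.8), np.float64(-0.9)), (np.float64(0.3), np.float64(2.0))]
xy 0.5732 -0.3082 yaw -18.83 res mm [(np.float64(2.0), np.float64(-0.5)), (np.float64(-0.6), np.float64(0.4)), (np.float64(0.4), np.float64(0.3)), (np.float64(-0.5), np.float64(-0.9)), (np.float64(-1.9), np.float64(-1.1)), (np.float64(0.6), np.float64(1.8))]
blade [ 0.002  -0.0075  0.0423]
blade [0.002  0.0421 0.041 ]
blade [ 0.002  -0.0054  0.0858]
blade [0.002  0.0432 0.0849]
handle [ 0.01   -0.0052  0.0883]
handle [0.01   0.0442 0.0877]
rest
xy 0.5987 0.3086 yaw -14.44 res mm [(np.float64(0.2), np.float64(0.7)), (np.float64(-0.2), np.float64(-0.7))]
blade [ 0.002  -0.037   0.0038]
blade [0.002  0.051  0.0091]
[ 0.544 -0.17   0.   ]
[0.65  0.144 0.   ]
[0.391 0.171 0.   ]
[ 0.391 -0.182  0.   ]
```

```bash
cat > mv.py <<'E'
from h import *
import json,os
def load():
    if os.path.exists("cmd.json"):
        c=json.load(open("cmd.json"));return np.array(c["R"]),np.array(c["p"])
    return np.array([[-1,0,0],[0,0,-1],[0,-1,0.]]).T*1.0,np.array([.6,0,.206])
def save(R,p):json.dump({"R":np.array(R).tolist(),"p":np.array(p).tolist()},open("cmd.json","w"))
def did(row):   # book the last commanded row
    R,p=load();save(R@Ro.from_rotvec(np.radians(row[3:])).as_matrix(),p+R@np.array(row[:3])/100)
    from bench import arm
    R,p=load();s=arm.get_state();q=s["ee_rot"];M=Ro.from_quat([q[1],q[2],q[3],q[0]]).as_matrix()
    e=R.T@(s["eef_pos"]-p)*1e3;w=np.degrees(Ro.from_matrix(R.T@M).as_rotvec())
    print("t",round(s["time"],2),"err mm",e.round(1),"deg",w.round(2),"F",s["ft_force"].round(1),"w",round(s["width"],4))
def tool(T):return np.stack([-T[0][:,0],-T[0][:,2],-T[0][:,1]],1)
def to(T,local):    # row to put TCP at local (m) of frame T, tool along -z
    R,p=load();Rt=tool(T);q=T[0]@np.array(local)+T[1]
    row=np.r_[R.T@(q-p)*100,np.degrees(Ro.from_matrix(R.T@Rt).as_rotvec())].round(2);print(row.tolist(),"world",q.round(3));return row
E
python3 - <<'E'
from mv import *
import pickle
TN,TW,TR=pickle.load(open("T.pkl","rb"))
TW=frame(.5735,-.3083,np.radians(-19.2),.06,30)
R,p=load();print(R)
to(TW,(0,.0185,.175))
E
```

```text
[[-1.  0.  0.]
 [ 0.  0. -1.]
 [ 0. -1.  0.]]
[10.3, -0.56, 26.21, 5.03, 18.76, 29.72] world [ 0.497 -0.262  0.212]
```

Request:
{"name": "apply_moves", "arguments": {"plan": [[[10.3,-0.56,26.21,5.03,18.76,29.72],[10.3,-0.56,26.21,5.03,18.76,29.72],[10.3,-0.56,26.21,5.03,18.76,29.72],[10.3,-0.56,26.21,5.03,18.76,29.72],[10.3,-0.56,26.21,5.03,18.76,29.72],[10.3,-0.56,26.21,5.03,18.76,29.72],[10.3,-0.56,26.21,5.03,18.76,29.72],[10.3,-0.56,26.21,5.03,18.76,29.72]]], "hand": 1, "squeeze": 60}}

```text
time: 1.15
eef_pos: [0.4974, -0.2613, 0.2112]
ee_rot: [-0.067, -0.294, -0.643, 0.704]
ft_force: [1.1, 0.4, 0.0]
width: 0.0854
```

Run:
```python
from mv import *
import pickle
did([10.3,-0.56,26.21,5.03,18.76,29.72])
from bench import arm
s=arm.snapshot("wrist");pickle.dump(s,open("w1.pkl","wb"));cv2.imwrite("pics/w1.png",s["image"][:,:,::-1])
TW=frame(.5735,-.3083,np.radians(-19.2),.06,30)
K,R,C=cam(s)
P=[TW[0]@np.array(l)+TW[1] for l in[(.026,-.0625,.042),(-.026,-.0625,.042),(-.026,.0625,.042),(.026,.0625,.042),(.01,.0435,.109),(-.01,.0435,.109),(.01,-.0065,.109),(-.01,-.0065,.109),(.004,-.0485,.042),(-.004,-.0485,.042)]]
print(cv2.projectPoints(np.array(P),np.array(s["rvec"]),np.array(s["tvec"]),K,None)[0][:,0].round(1).tolist())
```

```text
t 1.15 err mm [ 0.1  0.4 -0.9] deg [-0.02 -0.07 -0.05] F [1.1 0.4 0. ] w 0.0854
[[285.0, 127.4], [348.0, 127.6], [344.5, 270.0], [288.2, 270.0], [302.4, 277.5], [330.2, 277.5], [301.7, 208.9], [331.0, 209.0], [311.7, 145.1], [321.2, 145.1]]
```

View pics/w1.png

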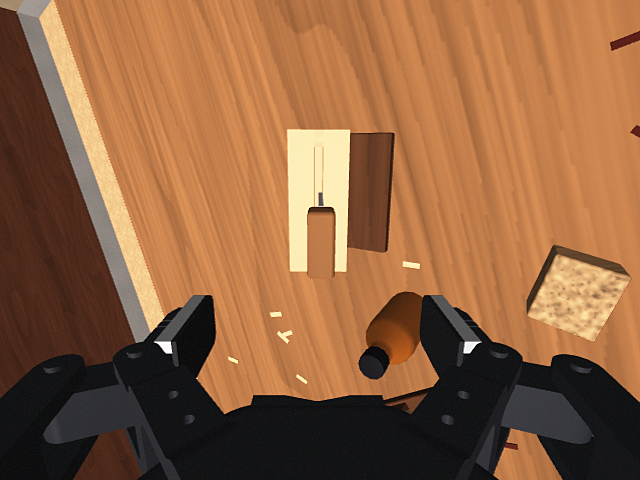

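Request:
{"name": "apply_moves", "arguments": {"plan": [[[0.3,0,0,0,0,0],[0.3,5,0,0,0,0],[0.3,8,0,0,0,0],[0.3,9.6,0,0,0,0],[0.3,9.6,0,0,0,0]]]}}

```text
time: 1.82
eef_pos: [0.5396, -0.2769, 0.1259]
ee_rot: [-0.066, -0.294, -0.643, 0.704]
ft_force: [-0.4, 1.4, -0.4]
width: 0.0852
```

Request:
{"name": "apply_moves", "arguments": {"plan": [[[0,0,0,0,0,0],[0,0,0,0,0,0],[0,0,0,0,0,0],[0,0,0,0,0,0],[0,0,0,0,0,0]]], "hand": 0, "squeeze": 60}}

```text
time: 2.45
eef_pos: [0.5401, -0.2772, 0.128]
ee_rot: [-0.067, -0.295, -0.643, 0.704]
ft_force: [-2.6, 1.2, 4.0]
width: 0.0174
```

Run:
```python
from mv import *
import pickle
did([.3,9.6,0,0,0,0])
s=pickle.load(open("w1.pkl","rb"))
TW=fit([(s,(288,130),(.026,-.0625,.042)),(s,(350,130),(-.026,-.0625,.042)),(s,(347,271),(-.026,.0625,.042)),(s,(289,271),(.026,.0625,.042))],.06,30)
for p in[(307,208),(335,208),(308,278),(334,278)]:
    C,d=ray(s,p);c=TW[0].T@(C-TW[1]);e=TW[0].T@d;print((c+e*(.109-c[2])/e[2]).round(4))
pickle.dump(TW,open("TW.pkl","wb"))
R,p=load();print("tcp local",TW[0].T@(p-TW[1]))
```

```text
t 2.45 err mm [-0.7 -0.8  0.1] deg [ 0.01 -0.    0.07] F [-2.6  1.2  4. ] w 0.0174
xy 0.5719 -0.3064 yaw -19.46 res mm [(np.float64(-0.3), np.float64(1.0)), (np.float64(0.6), np.float64(0.3)), (np.float64(-1.0), np.float64(-0.6)), (np.float64(0.7), np.float64(-0.7))]
[ 0.0082 -0.0088  0.109 ]
[-0.0108 -0.0089  0.109 ]
[0.0076 0.042  0.109 ]
[-0.0111  0.042   0.109 ]
tcp local [-0.00118334  0.01703073  0.07800776]
```

Request:
{"name": "apply_moves", "arguments": {"plan": [[[0,-0.5,0,0,0,0],[0,-1.5,0,0,0,0],[0,-3,0,0,0,0],[0,-4.5,0,0,0,0],[0,-6.5,0,0,0,0],[0,-8.5,0,0,0,0],[0,-10,0,0,0,0],[0,-10,0,0,0,0]]]}}

```text
time: 3.45
eef_pos: [0.4926, -0.2605, 0.2153]
ee_rot: [-0.067, -0.295, -0.643, 0.704]
ft_force: [-0.0, -0.7, -1.4]
width: 0.0172
```

Run:
```python
from mv import *
import pickle
did([0,-10,0,0,0,0])
from bench import arm
s=arm.snapshot("wrist");pickle.dump(s,open("w2.pkl","wb"))
t=arm.snapshot("scene")
a=s["image"][:,:,::-1];b=t["image"][100:420,100:420,::-1]
cv2.imwrite("pics/w2.png",np.hstack([cv2.resize(a[60:460,160:480],(400,500)),cv2.resize(b,(400,500))]))
TN,_,_=pickle.load(open("T.pkl","rb"))
to(TN,(0,0,.078+.075))
```

```text
t 3.45 err mm [-0.8 -1.5 -0.1] deg [-0.03  0.01  0.13] F [-0.  -0.7 -1.4] w 0.0172
[8.19, -2.3, -20.62, -18.23, -31.57, -0.0] world [ 0.483 -0.039  0.193]
```

View pics/w2.png

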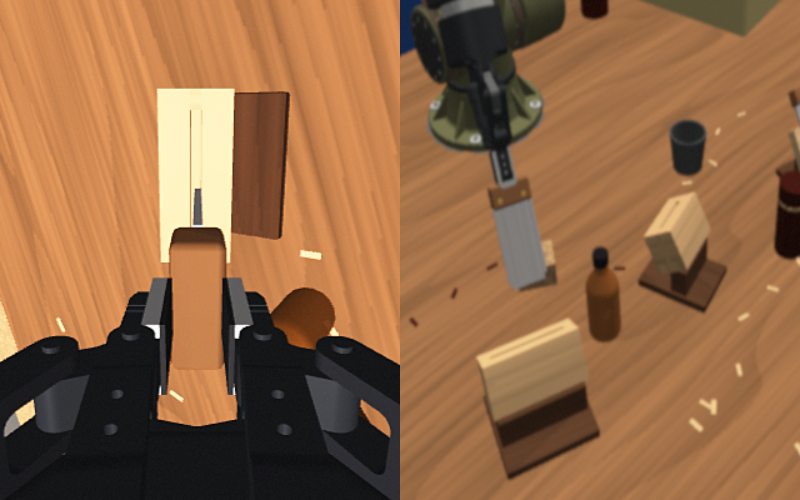

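Run:
```python
from mv import *
import pickle
TN,_,_=pickle.load(open("T.pkl","rb"))
to(TN,(0,.06,.078+.105))
```

```text
[11.02, -6.93, -24.55, -18.23, -31.57, -0.0] world [0.451 0.014 0.218]
```

Request:
{"name": "apply_moves", "arguments": {"plan": [[[1.1,-2.5,-2,-2,-3,0],[3.3,-4,-6.5,-5,-8,0],[5.5,-5,-11.5,-8.5,-15,0],[7.7,-6,-16.5,-12.5,-22,0],[9.9,-6.6,-21.5,-16,-28,0],[11,-6.9,-24.5,-18.2,-31.6,0],[11,-6.9,-24.5,-18.2,-31.6,0],[11,-6.9,-24.5,-18.2,-31.6,0]]]}}

```text
time: 4.55
eef_pos: [0.4507, 0.013, 0.2178]
ee_rot: [0.283, 0.078, 0.702, -0.649]
ft_force: [-0.4, 0.3, -1.1]
width: 0.0173
```

Run:
```python
from mv import *
import pickle
did([11, -6.9, -24.5, -18.2, -31.6, 0])
from bench import arm
s=arm.snapshot("wrist");pickle.dump(s,open("w3.pkl","wb"))
TN,_,_=pickle.load(open("T.pkl","rb"))
P=[TN[0]@np.array(l)+TN[1] for l in[(.026,-.0425,.042),(-.026,-.0425,.042),(-.026,.0425,.042),(.026,.0425,.042)]]
q=cv2.projectPoints(np.array(P),np.array(s["rvec"]),np.array(s["tvec"]),np.array(s["K"]),None)[0][:,0];print(q.round(1).tolist())
x,y=(q.mean(0)-[100,75]).astype(int);print(x,y)
cv2.imwrite("pics/w3.png",cv2.resize(s["image"][y:y+150,x:x+200,::-1],None,fx=4,fy=4,interpolation=cv2.INTER_CUBIC))
```

```text
t 4.55 err mm [0.4 0.4 0.4] deg [ 0.05  0.03 -0.07] F [-0.4  0.3 -1.1] w 0.0173
[[284.6, 103.6], [347.0, 103.6], [344.8, 204.8], [287.0, 204.8]]
215 79
```

View pics/w3.png

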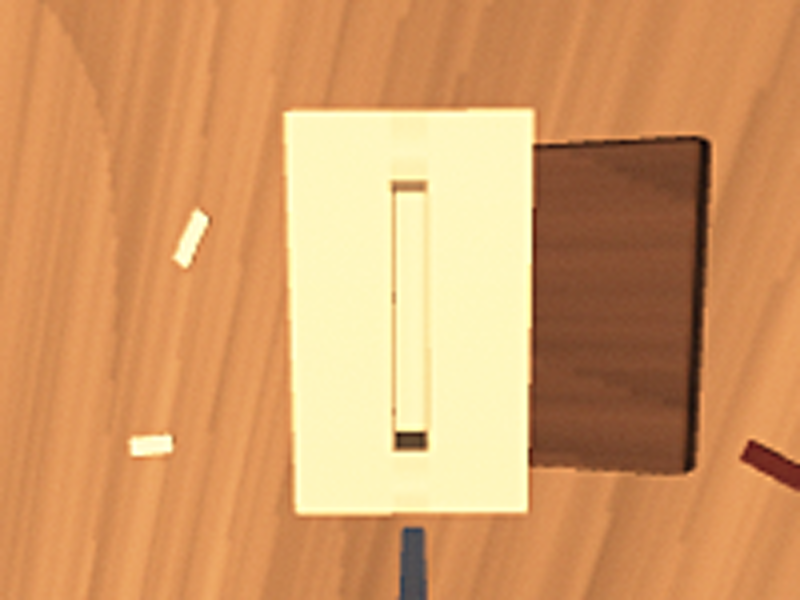

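Run:
```python
from mv import *
import pickle
s=pickle.load(open("w3.pkl","rb"))
c=lambda u,v:(215+(u-1.5)/4,79+(v-1.5)/4)
h=.0425
T=fit([(s,c(285,111),(.026,-h,.042)),(s,c(533,109),(-.026,-h,.042)),(s,c(527,513),(-.026,h,.042)),(s,c(296,514),(.026,h,.042)),
 (s,c(391,182),(.004,-.0285,.042)),(s,c(428,182),(-.004,-.0285,.042)),(s,c(428,449),(-.004,.0285,.042)),(s,c(391,449),(.004,.0285,.042))],.06,30)
pickle.dump(T,open("TN.pkl","wb"))
R,p=load();l=T[0].T@(p-T[1]);print("tcp local",l.round(4))
C,d=ray(s,c(413,527));e=T[0].T@d;k=T[0].T@(C-T[1]);z=l[2]-.078;print("blade tip",(k+e*(z-k[2])/e[2]).round(4),"expect",(l+[0,-.021,-.078]).round(4))
to(T,(0,0,.078+.055));to(T,(0,0,.078+.035))
```

```text
xy 0.554 -0.0145 yaw 17.55 res mm [(np.float64(-0.3), np.float64(0.1)), (np.float64(0.2), np.float64(0.1)), (np.float64(-0.1), np.float64(-0.1)), (np.float64(-0.2), np.float64(-0.1)), (np.float64(-0.3), np.float64(0.3)), (np.float64(-0.1), np.float64(0.4)), (np.float64(0.3), np.float64(-0.4)), (np.float64(0.5), np.float64(-0.3))]
tcp local [0.0012 0.0579 0.1821]
blade tip [-0.0003  0.0344  0.1041] expect [0.0012 0.0369 0.1041]
[0.09, 4.93, 5.77, -0.18, -0.23, 0.01] world [ 0.491 -0.035  0.175]
[0.09, 6.93, 5.76, -0.18, -0.23, 0.01] world [ 0.5   -0.032  0.158]
```

Request:
{"name": "apply_moves", "arguments": {"plan": [[[0,0,2,-0.2,-0.2,0],[0,0,4.5,-0.2,-0.2,0],[0,1,5.8,-0.2,-0.2,0],[0,3,5.8,-0.2,-0.2,0],[0,4.9,5.8,-0.2,-0.2,0],[0,5.9,5.8,-0.2,-0.2,0],[0,6.9,5.8,-0.2,-0.2,0],[0,7.4,5.8,-0.2,-0.2,0],[0,7.4,5.8,-0.2,-0.2,0]]]}}

```text
time: 5.72
eef_pos: [0.5032, -0.031, 0.1542]
ee_rot: [0.285, 0.077, 0.703, -0.647]
ft_force: [-0.7, 0.2, -1.5]
width: 0.017
```

Run:
```python
from mv import *
import pickle
did([0, 7.4, 5.8, -0.2, -0.2, 0])
from bench import arm
s=arm.snapshot("side")
T=pickle.load(open("TN.pkl","rb"));R,p=load();print((T[0].T@(p-T[1])).round(4),arm.get_state()["ft_torque"].round(2))
cv2.imwrite("pics/w4.png",cv2.resize(s["image"][150:300,240:440,::-1],None,fx=3,fy=3,interpolation=cv2.INTER_CUBIC))
```

```text
t 5.72 err mm [ 0.1  0.1 -0. ] deg [ 0.   -0.   -0.02] F [-0.7  0.2 -1.5] w 0.017
[ 0.0009 -0.0004  0.1083] [-0.51  1.63  0.04]
```

View pics/w4.png

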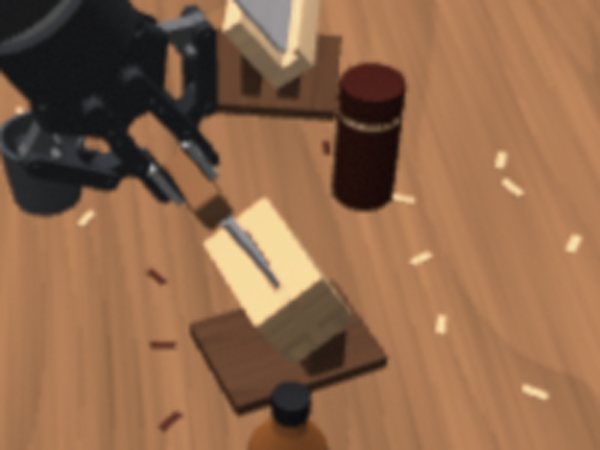

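Request:
{"name": "apply_moves", "arguments": {"plan": [[[0,0.8,0,0,0,0],[0,1.6,0,0,0,0],[0,2.2,0,0,0,0],[0,2.6,0,0,0,0],[0,2.8,0,0,0,0],[0,2.8,0,0,0,0]]]}}

```text
time: 6.52
eef_pos: [0.5166, -0.0268, 0.1299]
ee_rot: [0.285, 0.077, 0.703, -0.647]
ft_force: [-0.5, -0.3, -0.6]
width: 0.0169
```

Request:
{"name": "apply_moves", "arguments": {"plan": [[[0,0.1,0,0,0,0],[0,0.2,0,0,0,0],[0,0.3,0,0,0,0],[0,0.3,0,0,0,0]]]}}

```text
time: 7.02
eef_pos: [0.5185, -0.0267, 0.1297]
ee_rot: [0.286, 0.078, 0.703, -0.647]
ft_force: [-5.6, -1.8, 7.5]
width: 0.0174
```

Run:
```python
from mv import *
did([0, 3.1, 0,0,0,0])
```

```text
t 7.03 err mm [-1.5 -1.8  0.5] deg [ 0.07 -0.02  0.14] F [-5.6 -1.8  7.5] w 0.0174
```

Request:
{"name": "apply_moves", "arguments": {"plan": [[[0,0,0,0,0,0],[0,0,0,0,0,0],[0,-0.2,0,0,0,0],[0,-2,0,0,0,0],[0,-5,0,0,0,0],[0,-9,0,0,0,0],[0,-13,0,0,0,0],[0,-14,0,0,0,0],[0,-14,0,0,0,0]]], "hand": 1}}

```text
time: 8.15
eef_pos: [0.4514, -0.0472, 0.2488]
ee_rot: [0.285, 0.077, 0.703, -0.647]
ft_force: [0.8, 0.4, -0.9]
width: 0.0857
```

Run:
```python
from mv import *
import pickle
did([0, -14, 0,0,0,0])
from bench import arm
s=arm.snapshot("wrist");t=arm.snapshot("scene");pickle.dump((s,t),open("w5.pkl","wb"))
a=cv2.resize(s["image"][80:380,200:440,::-1],(400,500));b=cv2.resize(t["image"][130:330,270:430,::-1],(400,500),interpolation=cv2.INTER_CUBIC)
cv2.imwrite("pics/w5.png",np.hstack([a,b]))
TN,_,TR=pickle.load(open("T.pkl","rb"))
to(TR,(0,0,.078+.1)); to(TR,(0,.07,.078+.12))
```

```text
t 8.15 err mm [-0.3 -0.  -0.2] deg [-0.03  0.    0.05] F [ 0.8  0.4 -0.9] w 0.0857
[-9.93, 12.95, -35.56, 18.39, 26.21, 9.76] world [0.488 0.337 0.186]
[-12.96, 12.93, -42.18, 18.39, 26.21, 9.76] world [0.493 0.408 0.202]
```

View pics/w5.png

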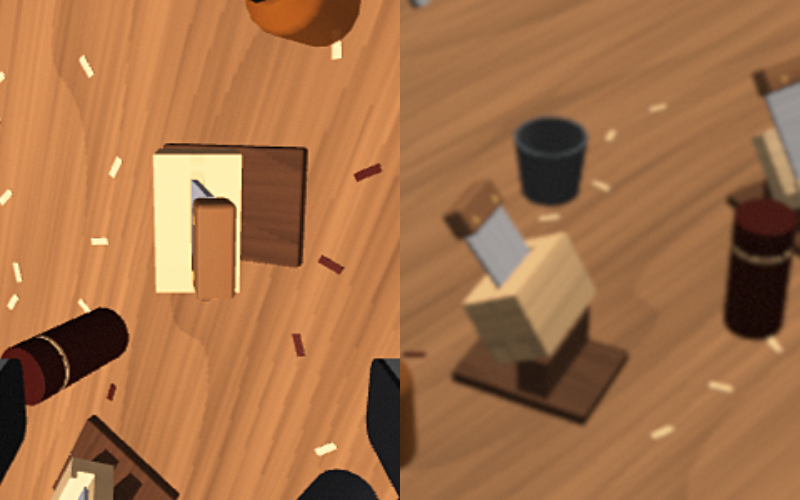

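Run:
```python
from mv import *
import pickle
T=pickle.load(open("TN.pkl","rb"))
R,p=load();print((T[0].T@(p-T[1])).round(4))
to(T,(-.006,0,.118))
s,t=pickle.load(open("w5.pkl","rb"))
c=lambda u,v:(200+u/1.6667,80+v/1.6667)
for q in[(193,206),(236,206),(195,298),(235,298)]:
    C,d=ray(s,c(*q));k=T[0].T@(C-T[1]);e=T[0].T@d;print((k+e*(.109-k[2])/e[2]).round(4))
g=lambda u,v:(270+(u-400)/2.5,130+v/2.5)
for n,q in[("mouthL",(499,287)),("mouthR",(531,252)),("hbL",(466,240)),("hbR",(500,203))]:print(n,onplane(t,g(*q),T,0).round(4))
```

```text
[ 0.0009 -0.0004  0.2173]
[0.69, 9.93, -0.04, 0.02, -0.03, 0.01] world [ 0.493 -0.034  0.159]
[ 0.002  -0.0228  0.109 ]
[-0.0187 -0.0228  0.109 ]
[0.0011 0.024  0.109 ]
[-0.0191  0.024   0.109 ]
mouthL [ 0.     -0.0266  0.0404]
mouthR [0.     0.0246 0.0382]
hbL [ 0.     -0.033   0.0869]
hbR [0.     0.0201 0.0861]
```

Request:
{"name": "apply_moves", "arguments": {"plan": [[[0.9,3,0,0,0,0],[0.9,6,0,0,0,0],[0.9,8,0,0,0,0],[0.9,9.3,0,0,0,0],[0.9,9.9,0,0,0,0],[0.9,10.3,0,0,0,0],[0.9,10.3,0,0,0,0]]], "hand": 0}}

```text
time: 9.12
eef_pos: [0.493, -0.0342, 0.1552]
ee_rot: [0.285, 0.077, 0.703, -0.647]
ft_force: [-0.9, 1.0, 1.0]
width: -0.0002
```

Request:
{"name": "apply_moves", "arguments": {"plan": [[[0,0.2,0,0,0,0],[0,0.4,0,0,0,0],[0,0.6,0,0,0,0],[0,0.7,0,0,0,0],[0,0.7,0,0,0,0]]]}}

```text
time: 9.75
eef_pos: [0.4963, -0.0332, 0.1488]
ee_rot: [0.285, 0.077, 0.703, -0.647]
ft_force: [0.3, 0.7, 0.5]
width: 0.0003
```

Run:
```python
from mv import *
import pickle
did([.9, 11, 0,0,0,0])
from bench import arm
T=pickle.load(open("TN.pkl","rb"));s=arm.get_state();print((T[0].T@(s["eef_pos"]-T[1])).round(4),(T[0].T@s["ft_force"]).round(1))
```

```text
t 9.75 err mm [ 0.1  0.1 -0. ] deg [ 0.    0.   -0.02] F [0.3 0.7 0.5] w 0.0003
[-0.0082 -0.0004  0.1072] [0.6 0.6 0.2]
```

Request:
{"name": "apply_moves", "arguments": {"plan": [[[0,0.1,0,0,0,0],[0,0.2,0,0,0,0],[0,0.3,0,0,0,0],[0,0.3,0,0,0,0]]]}}

```text
time: 10.25
eef_pos: [0.4977, -0.0327, 0.1461]
ee_rot: [0.285, 0.077, 0.703, -0.647]
ft_force: [0.1, -0.9, -0.5]
width: 0.0002
```

Run:
```python
from mv import *
import pickle
did([0, .3, 0,0,0,0])
from bench import arm
T=pickle.load(open("TN.pkl","rb"));s=arm.get_state();print((T[0].T@(s["eef_pos"]-T[1])).round(4),(T[0].T@s["ft_force"]).round(1))
save(*load())
R,p=load();p2=p-R[:,1]*.13;
save(R,p2);TR=pickle.load(open("T.pkl","rb"))[2]
to(TR,(0,.07,.078+.12));save(R,p)
```

```text
t 10.25 err mm [ 0.1  0.1 -0. ] deg [-0.   -0.   -0.01] F [ 0.1 -0.9 -0.5] w 0.0002
[-0.0082 -0.0003  0.1042] [-0.4 -0.9 -0.3]
[-13.86, 14.63, -42.18, 18.39, 26.21, 9.76] world [0.493 0.408 0.202]
```

Request:
{"name": "apply_moves", "arguments": {"plan": [[[0,0.1,0,0,0,0],[0,0.2,0,0,0,0],[0,0.3,0,0,0,0],[0,0.4,0,0,0,0],[0,0.4,0,0,0,0]]]}}

```text
time: 10.88
eef_pos: [0.4996, -0.0321, 0.1427]
ee_rot: [0.285, 0.077, 0.703, -0.647]
ft_force: [-0.2, -0.4, 0.1]
width: -0.0002
```

Run:
```python
from mv import *
import pickle
did([0, .4, 0,0,0,0])
from bench import arm
T=pickle.load(open("TN.pkl","rb"));s=arm.get_state();print((T[0].T@(s["eef_pos"]-T[1])).round(4),(T[0].T@s["ft_force"]).round(1))
a=arm.snapshot("side")["image"][140:290,230:380,::-1];b=arm.snapshot("scene")["image"][150:300,250:400,::-1]
cv2.imwrite("pics/w6.png",np.hstack([cv2.resize(q,(400,400),interpolation=cv2.INTER_CUBIC) for q in(a,b)]))
```

```text
t 10.88 err mm [ 0.1  0.1 -0. ] deg [ 0.   -0.   -0.02] F [-0.2 -0.4  0.1] w -0.0002
[-0.0082 -0.0004  0.1002] [-0.2 -0.3  0.3]
```

View pics/w6.png

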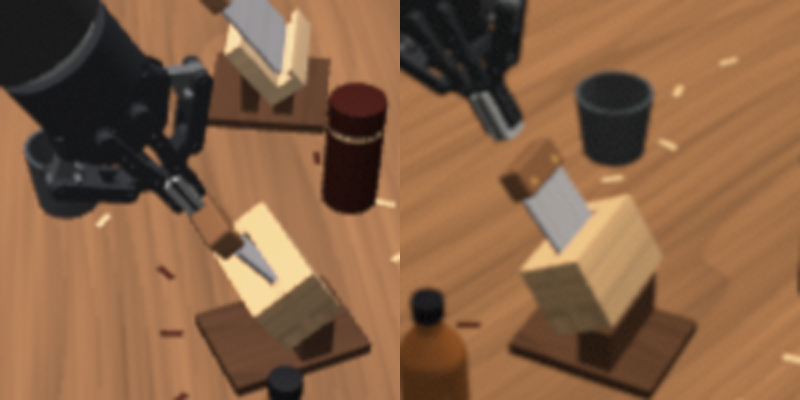

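Run:
```python
from mv import *
import pickle
from bench import arm
T=pickle.load(open("TN.pkl","rb"));R,p=load()
for n,ox,oy,f in(("side",230,140,0),("scene",250,150,400)):
    s=arm.snapshot(n)
    P=[p,p-R[:,1]*.019]+[T[0]@np.array(l)+T[1] for l in[(-.0186,-.025,.109),(.0014,-.025,.109),(-.0186,.025,.109),(.0014,.025,.109)]]
    q=cv2.projectPoints(np.array(P),np.array(s["rvec"]),np.array(s["tvec"]),np.array(s["K"]),None)[0][:,0]
    print(n,((q-[ox,oy])*2.667+[f,0]).round().tolist())
```

```text
side [[209.0, 221.0], [196.0, 206.0], [205.0, 245.0], [229.0, 228.0], [178.0, 201.0], [200.0, 184.0]]
scene [[528.0, 164.0], [516.0, 141.0], [494.0, 174.0], [516.0, 169.0], [529.0, 137.0], [550.0, 132.0]]
```

Request:
{"name": "apply_moves", "arguments": {"plan": [[[0,0.1,0,0,0,0],[0,0.2,0,0,0,0],[0,0.3,0,0,0,0],[0,0.4,0,0,0,0],[0,0.5,0,0,0,0],[0,0.5,0,0,0,0]]]}}

```text
time: 11.82
eef_pos: [0.502, -0.0314, 0.1383]
ee_rot: [0.285, 0.077, 0.703, -0.647]
ft_force: [-0.1, -0.5, 0.7]
width: -0.0002
```

Request:
{"name": "apply_moves", "arguments": {"plan": [[[0,0.1,0,0,0,0],[0,0.2,0,0,0,0],[0,0.3,0,0,0,0],[0,0.3,0,0,0,0]]]}}

```text
time: 12.32
eef_pos: [0.5034, -0.0309, 0.1357]
ee_rot: [0.285, 0.077, 0.703, -0.647]
ft_force: [0.5, -1.4, 0.2]
width: 0.0
```

Run:
```python
from mv import *
import pickle
did([0, .8, 0,0,0,0])
from bench import arm
T=pickle.load(open("TN.pkl","rb"));s=arm.get_state();print((T[0].T@(s["eef_pos"]-T[1])).round(4),(T[0].T@s["ft_force"]).round(1))
```

```text
t 12.32 err mm [ 0.1  0.1 -0. ] deg [-0.   -0.   -0.02] F [ 0.5 -1.4  0.2] w 0.0
[-0.0082 -0.0003  0.0922] [ 0.1 -1.5  0.2]
```

Request:
{"name": "apply_moves", "arguments": {"plan": [[[0,0.1,0,0,0,0],[0,0.2,0,0,0,0],[0,0.3,0,0,0,0],[0,0.3,0,0,0,0]]]}}

```text
time: 12.82
eef_pos: [0.5048, -0.0305, 0.1331]
ee_rot: [0.285, 0.077, 0.703, -0.647]
ft_force: [-0.5, 0.0, -1.3]
width: -0.0002
```

Run:
```python
from mv import *
import pickle
did([0, .3, 0,0,0,0])
from bench import arm
T=pickle.load(open("TN.pkl","rb"));s=arm.get_state();print((T[0].T@(s["eef_pos"]-T[1])).round(4),(T[0].T@s["ft_force"]).round(1))
a=arm.snapshot("wrist")["image"][160:400,200:440,::-1];b=arm.snapshot("scene")["image"][170:270,270:370,::-1]
cv2.imwrite("pics/w7.png",np.hstack([cv2.resize(q,(400,400),interpolation=cv2.INTER_CUBIC) for q in(a,b)]))
```

```text
t 12.82 err mm [ 0.1  0.1 -0. ] deg [ 0.    0.   -0.02] F [-0.5  0.  -1.3] w -0.0002
[-0.0082 -0.0004  0.0892] [-1.   0.2 -0.9]
```

View pics/w7.png

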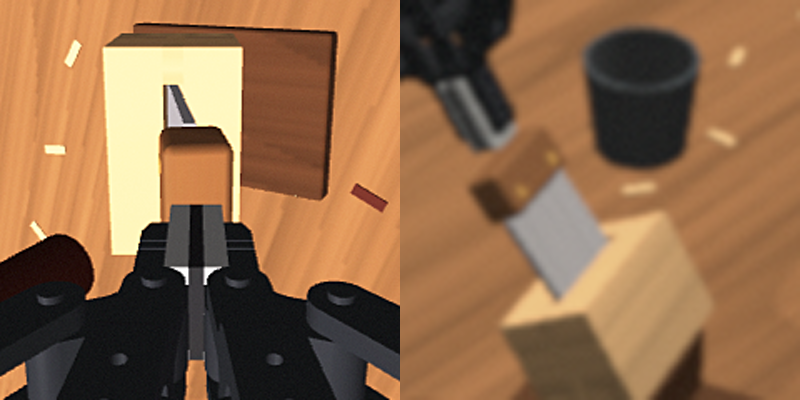

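Request:
{"name": "apply_moves", "arguments": {"plan": [[[0,0.1,0,0,0,0],[0,0.2,0,0,0,0],[0,0.3,0,0,0,0],[0,0.3,0,0,0,0]]]}}

```text
time: 13.42
eef_pos: [0.5062, -0.03, 0.1305]
ee_rot: [0.285, 0.077, 0.703, -0.647]
ft_force: [-0.2, -0.1, 0.8]
width: -0.0
```

Run:
```python
from mv import *
import pickle
did([0, .3, 0,0,0,0])
from bench import arm
T=pickle.load(open("TN.pkl","rb"));s=arm.get_state();print((T[0].T@(s["eef_pos"]-T[1])).round(4),(T[0].T@s["ft_force"]).round(1))
```

```text
t 13.43 err mm [ 0.1  0.1 -0. ] deg [-0.    0.   -0.02] F [-0.2 -0.1  0.8] w -0.0
[-0.0082 -0.0003  0.0862] [0.2 0.  0.8]
```

Request:
{"name": "apply_moves", "arguments": {"plan": [[[0,0.1,0,0,0,0],[0,0.2,0,0,0,0],[0,0.3,0,0,0,0],[0,0.3,0,0,0,0]]]}}

```text
time: 13.92
eef_pos: [0.5078, -0.0296, 0.1284]
ee_rot: [0.285, 0.077, 0.703, -0.647]
ft_force: [-2.0, -0.6, 2.1]
width: 0.0001
```

Run:
```python
from mv import *
import pickle
did([0, .3, 0,0,0,0])
from bench import arm
T=pickle.load(open("TN.pkl","rb"));s=arm.get_state();print((T[0].T@(s["eef_pos"]-T[1])).round(4),(T[0].T@s["ft_force"]).round(1))
```

```text
t 13.93 err mm [-0.2 -0.3  0.1] deg [ 0.02 -0.    0.02] F [-2.  -0.6  2.1] w 0.0001
[-0.0079 -0.0005  0.0836] [-0.8  0.   2.9]
```

Request:
{"name": "apply_moves", "arguments": {"plan": [[[0,0.1,0,0,0,0],[0,0.15,0,0,0,0],[0,0.15,0,0,0,0]]]}}

```text
time: 14.3
eef_pos: [0.5091, -0.0296, 0.1289]
ee_rot: [0.286, 0.078, 0.703, -0.647]
ft_force: [-5.0, -0.4, 7.5]
width: 0.0001
```

Request:
{"name": "apply_moves", "arguments": {"plan": [[[0,-1,0,0,0,0],[0,-4,0,0,0,0],[0,-8,0,0,0,0],[0,-13,0,0,0,0],[0,-13,0,0,0,0]]]}}

```text
time: 14.92
eef_pos: [0.4466, -0.0494, 0.2448]
ee_rot: [0.287, 0.08, 0.703, -0.646]
ft_force: [-0.5, 0.5, -1.2]
width: 0.0002
```

Run:
```python
from mv import *
import pickle
did([0, -12.85, 0,0,0,0])
TR=pickle.load(open("T.pkl","rb"))[2]
to(TR,(0,.065,.19))
```

```text
t 14.93 err mm [-2.7 -4.7  0.5] deg [ 0.05 -0.    0.46] F [-0.5  0.5 -1.2] w 0.0002
[-13.7, 13.0, -41.48, 18.39, 26.21, 9.76] world [0.497 0.402 0.196]
```

Request:
{"name": "apply_moves", "arguments": {"plan": [[[-0.5,0,-2,0,0,0],[-2,1,-7,3,4,1.5],[-4,3,-13,6,8.5,3],[-6,5,-19,9,13,4.8],[-8,7,-25,12,17,6.3],[-10,9,-31,15,21,8],[-12,11,-37,18.4,26.2,9.8],[-13.7,13,-41.5,18.4,26.2,9.8],[-13.7,13,-41.5,18.4,26.2,9.8],[-13.7,13,-41.5,18.4,26.2,9.8]]], "hand": 1}}

```text
time: 16.18
eef_pos: [0.4962, 0.4043, 0.1906]
ee_rot: [-0.158, -0.322, -0.626, 0.692]
ft_force: [-0.1, -1.6, -0.6]
width: 0.0857
```

Run:
```python
from mv import *
import pickle
did([-13.7,13,-41.5,18.4,26.2,9.8])
from bench import arm
s=arm.snapshot("wrist");pickle.dump(s,open("w8.pkl","wb"))
TR=pickle.load(open("T.pkl","rb"))[2]
P=[TR[0]@np.array(l)+TR[1] for l in[(.01,-.045,.109),(-.01,-.045,.109),(-.01,.045,.109),(.01,.045,.109),(.014,-.0525,.008),(.014,.0525,.008),(-.02,-.0525,.056),(-.02,.0525,.056)]]
q=cv2.projectPoints(np.array(P),np.array(s["rvec"]),np.array(s["tvec"]),np.array(s["K"]),None)[0][:,0];print(q.round(1).tolist())
x,y=(q[:4].mean(0)-[100,75]).astype(int);y=max(y,0);print(x,y)
cv2.imwrite("pics/w8.png",cv2.resize(s["image"][y:y+150,x:x+200,::-1],None,fx=4,fy=4,interpolation=cv2.INTER_CUBIC))
```

```text
t 16.18 err mm [ 3.9  3.2 -2. ] deg [ 0.31 -0.37 -0.05] F [-0.1 -1.6 -0.6] w 0.0857
[[295.9, 75.0], [326.6, 75.3], [324.9, 211.7], [297.1, 211.5], [297.9, 88.3], [298.8, 200.9], [337.5, 78.6], [334.9, 209.4]]
211 68
```

View pics/w8.png

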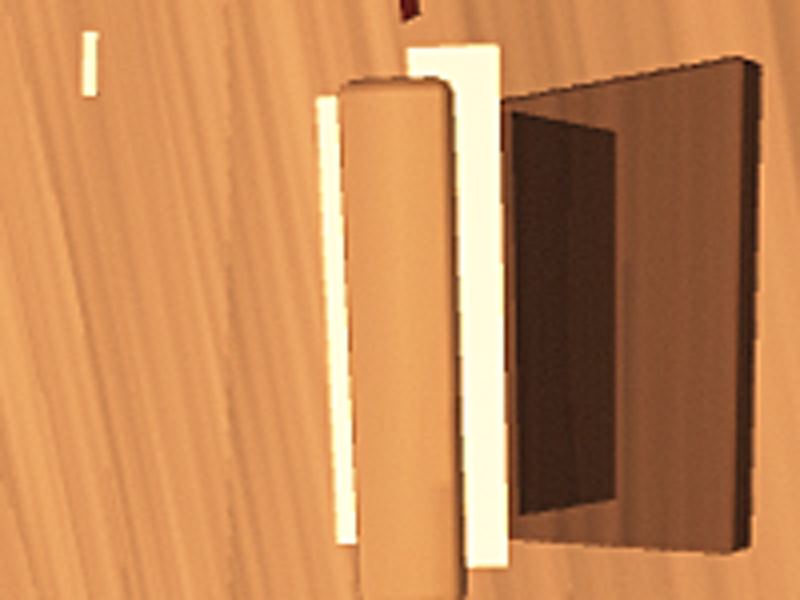

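Run:
```python
from mv import *
import pickle
from bench import arm
st=arm.get_state();q=st["ee_rot"];save(Ro.from_quat([q[1],q[2],q[3],q[0]]).as_matrix(),st["eef_pos"])
s=pickle.load(open("w8.pkl","rb"));im=s["image"]
for y in list(range(84,90))+list(range(210,230,1)):print(y,im[y,306].tolist(),im[y,320].tolist())
c=lambda u,v:(211+(u-1.5)/4,68+(v-1.5)/4)
TR=pickle.load(open("T.pkl","rb"))[2]
L=[]
for p in[(342,100),(450,100),(358,500),(463,500)]:
    C,d=ray(s,c(*p));k=TR[0].T@(C-TR[1]);e=TR[0].T@d;w=k+e*(.109-k[2])/e[2];L.append(w);print(w.round(4))
C,d=ray(s,c(395,78));k=TR[0].T@(C-TR[1]);e=TR[0].T@d;print("end",(k+e*(.109-k[2])/e[2]).round(4))
m=(L[2]+L[3]-L[0]-L[1])/2;print("yaw in frame",np.degrees(np.arctan2(-m[0],m[1])))
# board/lip top ends for cradle yaw: board upper edge z=.056
for p in[(498,45),(508,567)]:
    C,d=ray(s,c(*p));k=TR[0].T@(C-TR[1]);e=TR[0].T@d;print("board",(k+e*(.056-k[2])/e[2]).round(4))
```

```text
84 [235, 164, 101] [255, 251, 219]
85 [236, 167, 99] [255, 254, 222]
86 [240, 168, 104] [255, 255, 227]
87 [198, 129, 79] [199, 147, 92]
88 [159, 96, 55] [153, 85, 44]
89 [196, 122, 69] [193, 120, 67]
210 [232, 161, 94] [228, 152, 87]
211 [232, 161, 94] [230, 154, 90]
212 [233, 160, 93] [230, 154, 91]
213 [233, 161, 92] [229, 153, 88]
214 [232, 159, 93] [231, 158, 93]
215 [234, 162, 95] [231, 157, 91]
216 [232, 159, 93] [229, 151, 86]
217 [232, 158, 91] [220, 139, 81]
218 [230, 153, 87] [223, 143, 82]
219 [213, 131, 77] [177, 112, 66]
220 [225, 152, 92] [234, 157, 96]
221 [226, 153, 94] [232, 158, 98]
222 [224, 149, 89] [231, 157, 96]
223 [225, 151, 92] [234, 163, 98]
224 [224, 149, 91] [236, 165, 100]
225 [225, 150, 92] [237, 168, 103]
226 [226, 153, 91] [237, 168, 104]
227 [225, 152, 92] [237, 170, 104]
228 [226, 152, 93] [238, 169, 104]
229 [227, 152, 91] [237, 169, 102]
[ 0.01   -0.0344  0.109 ]
[-0.0078 -0.0345  0.109 ]
[0.0078 0.0314 0.109 ]
[-0.0109  0.0313  0.109 ]
end [ 0.0012 -0.0378  0.109 ]
yaw in frame 2.2820307921446505
board [-0.0181 -0.0523  0.056 ]
board [-0.0224  0.0525  0.056 ]
```

Run:
```python
from mv import *
import pickle
s=pickle.load(open("w8.pkl","rb"))
c=lambda u,v:(211+(u-1.5)/4,68+(v-1.5)/4)
y=.044;x=.0095
TS=fit([(s,c(341,78),(x,-y,.109)),(s,c(449,78),(-x,-y,.109)),(s,c(362,606),(x,y,.109)),(s,c(467,606),(-x,y,.109))],.05,40)
pickle.dump(TS,open("TS.pkl","wb"))
to(TS,(0,0,.15));to(TS,(0,0,.058))
```

```text
xy 0.6003 0.3182 yaw -11.44 res mm [(np.float64(-0.8), np.float64(-0.1)), (np.float64(0.8), np.float64(-0.1)), (np.float64(-0.2), np.float64(-0.2)), (np.float64(0.1), np.float64(0.4))]
[-0.21, 3.74, 6.19, -2.16, -2.02, -0.0] world [0.506 0.337 0.165]
[-0.21, 12.94, 5.84, -2.16, -2.02, -0.0] world [0.564 0.326 0.094]
```

Request:
{"name": "apply_moves", "arguments": {"plan": [[[-0.2,0,3,-1,-1,0],[-0.2,1,6.2,-2.2,-2,0],[-0.2,3.7,6.2,-2.2,-2,0],[-0.2,6.5,6.1,-2.2,-2,0],[-0.2,9,6,-2.2,-2,0],[-0.2,11.5,5.9,-2.2,-2,0],[-0.2,12.9,5.85,-2.2,-2,0],[-0.2,12.9,5.85,-2.2,-2,0],[-0.2,12.9,5.85,-2.2,-2,0]]]}}

```text
time: 17.35
eef_pos: [0.5638, 0.3247, 0.0992]
ee_rot: [-0.174, -0.309, -0.639, 0.682]
ft_force: [-0.8, -1.0, -0.3]
width: 0.0855
```

Request:
{"name": "apply_moves", "arguments": {"plan": [[[0,0,0,0,0,0],[0,0,0,0,0,0],[0,0,0,0,0,0],[0,0,0,0,0,0],[0,0,0,0,0,0],[0,0,0,0,0,0]]], "hand": 0, "squeeze": 80}}

```text
time: 18.1
eef_pos: [0.5637, 0.3248, 0.0984]
ee_rot: [-0.174, -0.308, -0.639, 0.683]
ft_force: [-5.2, 1.1, 3.1]
width: 0.0187
```

Run:
```python
from mv import *
did([-0.2, 12.9, 5.85, -2.2, -2, 0])
```

```text
t 18.1 err mm [-2.7 -2.6  0.7] deg [-0.27  0.28  0.06] F [-5.2  1.1  3.1] w 0.0187
```

Request:
{"name": "apply_moves", "arguments": {"plan": [[[0,-0.5,0,0,0,0],[0,-1.5,0,0,0,0],[0,-3,0,0,0,0],[0,-5,0,0,0,0],[0,-7,0,0,0,0],[0,-9,0,0,0,0],[0,-10,0,0,0,0],[0,-10,0,0,0,0],[0,-10,0,0,0,0],[0,-10,0,0,0,0]]]}}

```text
time: 19.35
eef_pos: [0.5008, 0.3361, 0.1737]
ee_rot: [-0.174, -0.308, -0.638, 0.683]
ft_force: [0.3, -0.2, -1.2]
width: 0.0187
```

Run:
```python
from mv import *
import pickle
did([0,-10,0,0,0,0])
from bench import arm
st=arm.get_state();q=st["ee_rot"];save(Ro.from_quat([q[1],q[2],q[3],q[0]]).as_matrix(),st["eef_pos"])
print(st["dq"].round(3),st["joint_pos"].round(2),st["eef_pos"])
TW=pickle.load(open("TW.pkl","rb"));TS=pickle.load(open("TS.pkl","rb"))
print("tcp in scraper frame (before lift)",(TS[0].T@(np.array([.5637,.3248,.0984])-TS[1])).round(4))
to(TW,(0,.0,.058+.115))
to(TW,(0,.09,.058+.115))
```

```text
t 19.35 err mm [-2.2 -1.4  2. ] deg [-0.15  0.26  0.03] F [ 0.3 -0.2 -1.2] w 0.0187
[-0.001 -0.001  0.004  0.001 -0.001 -0.002] [ 1.28 -0.3  -0.68  0.75 -1.23 -1.76] [0.50077179 0.33614133 0.17373448]
tcp in scraper frame (before lift) [ 0.0026 -0.0008  0.061 ]
[-11.15, 4.22, 60.32, 4.82, 6.32, -9.99] world [ 0.49  -0.278  0.21 ]
[-12.07, 5.05, 51.41, 4.82, 6.32, -9.99] world [ 0.52  -0.193  0.21 ]
```

Run:
```python
from mv import *
import pickle
TW=pickle.load(open("TW.pkl","rb"))
def w(p,yaw,tilt):to(frame(*p[:2],np.radians(yaw),p[2],tilt),(0,0,0))
w((.46,.22,.27),-13,38);w((.45,.07,.285),-15,35);w((.46,-.08,.285),-17,32)
to(TW,(0,.09,.058+.125))
```

```text
[-4.95, -8.5, 12.14, 1.17, 0.94, -2.03] world [0.46 0.22 0.27]
[-7.52, -8.41, 27.03, 2.37, 2.56, -5.02] world [0.45  0.07  0.285]
[-10.62, -5.92, 41.53, 3.48, 4.24, -8.01] world [ 0.46  -0.08   0.285]
[-12.25, 4.07, 51.34, 4.82, 6.32, -9.99] world [ 0.516 -0.191  0.218]
```

Request:
{"name": "apply_moves", "arguments": {"plan": [[[-2,-4.5,2.5,0.3,0.3,-0.5],[-4,-7.5,7,0.7,0.6,-1.2],[-5,-8.5,12,1.2,0.9,-2],[-6,-8.5,17,1.5,1.5,-3],[-6.8,-8.4,22,2,2,-4],[-7.5,-8.4,27,2.4,2.6,-5],[-8.5,-7.6,32,2.8,3.1,-6],[-9.5,-6.8,37,3.2,3.7,-7],[-10.6,-5.9,41.5,3.5,4.2,-8],[-10.6,-5.9,41.5,3.5,4.2,-8]]]}}

```text
time: 20.6
eef_pos: [0.4592, -0.0845, 0.2856]
ee_rot: [-0.089, -0.297, -0.642, 0.701]
ft_force: [-0.8, 0.6, -1.7]
width: 0.0181
```

Request:
{"name": "apply_moves", "arguments": {"plan": [[[0,0,0,0,0,0],[0,0,0,0,0,0],[0,0,0,0,0,0],[0,0,0,0,0,0]]]}}

```text
time: 21.1
eef_pos: [0.4603, -0.0783, 0.285]
ee_rot: [-0.094, -0.292, -0.644, 0.701]
ft_force: [-0.1, 0.6, -2.0]
width: 0.0183
```

```bash
cat > sync.py <<'E'
from mv import *
import pickle
from bench import arm
st=arm.get_state();q=st["ee_rot"];save(Ro.from_quat([q[1],q[2],q[3],q[0]]).as_matrix(),st["eef_pos"])
TW=pickle.load(open("TW.pkl","rb"))
print(st["time"],st["dq"].round(3),st["eef_pos"].round(4),"local",(TW[0].T@(st["eef_pos"]-TW[1])).round(4),"F",(TW[0].T@st["ft_force"]).round(1))
E
python3 - <<'E'
from mv import *
did([-10.6, -5.9, 41.5, 3.5, 4.2, -8])
from sync import *
to(TW,(0,.09,.058+.125))
E
```

```text
t 21.1 err mm [ 0.  -0.3 -1.5] deg [-0.15 -0.11  0.01] F [-0.1  0.6 -2. ] w 0.0183
21.1 [-0.009  0.001 -0.    -0.002  0.001  0.001] [ 0.4603 -0.0783  0.285 ] local [-0.0445  0.1779  0.2855] F [-1.2  0.5 -1.5]
[-3.74, 10.18, 9.2, 1.38, 2.26, -2.02] world [ 0.516 -0.191  0.218]
```

Request:
{"name": "apply_moves", "arguments": {"plan": [[[-1,1,3,0.4,0.7,-0.6],[-2.4,2.5,6.5,1,1.5,-1.4],[-3.7,5,9.2,1.4,2.3,-2],[-3.7,8,9.2,1.4,2.3,-2],[-3.7,10,9.2,1.4,2.3,-2],[-3.7,10.2,9.2,1.4,2.3,-2],[-3.7,10.2,9.2,1.4,2.3,-2],[-3.7,10.2,9.2,1.4,2.3,-2],[-3.7,10.2,9.2,1.4,2.3,-2]]]}}

```text
time: 22.22
eef_pos: [0.5152, -0.1919, 0.2192]
ee_rot: [-0.065, -0.297, -0.642, 0.704]
ft_force: [-0.3, -0.1, -2.1]
width: 0.0186
```

Run:
```python
from sync import *
s=arm.snapshot("wrist");pickle.dump(s,open("w9.pkl","wb"))
P=[TW[0]@np.array(l)+TW[1] for l in[(.026,-.0625,.042),(-.026,-.0625,.042),(-.026,.0625,.042),(.026,.0625,.042),(.004,-.0485,.042),(-.004,-.0485,.042)]]
q=cv2.projectPoints(np.array(P),np.array(s["rvec"]),np.array(s["tvec"]),np.array(s["K"]),None)[0][:,0];print(q.round(1).tolist())
x,y=(q[:4].mean(0)-[80,100]).astype(int);y=max(y,0);print(x,y)
cv2.imwrite("pics/w9.png",cv2.resize(s["image"][y:y+200,x:x+160,::-1],(480,600),interpolation=cv2.INTER_CUBIC))
```

```text
22.225 [-0.002  0.004 -0.002 -0.002  0.    -0.001] [ 0.5152 -0.1919  0.2192] local [0.0002 0.0891 0.1837] F [-1.3 -0.2 -1.7]
[[284.0, 36.4], [349.2, 36.2], [346.1, 193.1], [288.0, 193.3], [311.7, 55.8], [321.6, 55.7]]
236 14
```

View pics/w9.png

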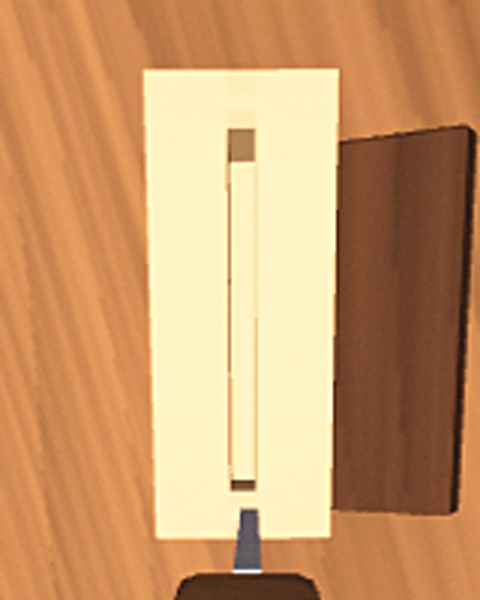

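Run:
```python
from sync import *
s=pickle.load(open("w9.pkl","rb"))
c=lambda u,v:(236+(u-1)/3,14+(v-1)/3)
h=.0625
T=fit([(s,c(145,69),(.026,-h,.042)),(s,c(339,69),(-.026,-h,.042)),(s,c(331,538),(-.026,h,.042)),(s,c(156,538),(.026,h,.042)),
 (s,c(228,128),(.004,-.0485,.042)),(s,c(256,128),(-.004,-.0485,.042)),(s,c(257,491),(-.004,.0485,.042)),(s,c(231,491),(.004,.0485,.042))],.06,30)
pickle.dump(T,open("TW.pkl","wb"))
R,p=load();l=T[0].T@(p-T[1]);print("tcp local",l.round(4))
C,d=ray(s,c(249.5,509));e=T[0].T@d;k=T[0].T@(C-T[1]);z=l[2]-.061
for dz,dy in((0,-.041),(.006,-.045)):print("blade tip",(k+e*(z+dz-k[2])/e[2]).round(4),"expect",(l+[0,dy,-.061+dz]).round(4))
Rt=tool(T);print("rot resid",np.degrees(Ro.from_matrix(R.T@Rt).as_rotvec()).round(2))
to(T,(0,0,.061+.09));to(T,(0,0,.061+.03));to(T,(0,0,.061))
```

```text
22.275 [-0.004  0.003 -0.003 -0.001  0.001 -0.001] [ 0.5151 -0.192   0.219 ] local [1.000e-04 8.900e-02 1.835e-01] F [-1.4 -0.7 -1.6]
xy 0.5722 -0.3064 yaw -19.38 res mm [(np.float64(-0.2), np.float64(0.1)), (np.float64(0.3), np.float64(0.1)), (np.float64(-0.1), np.float64(-0.2)), (np.float64(0.1), np.float64(-0.4)), (np.float64(-0.1), np.float64(0.3)), (np.float64(0.4), np.float64(0.1)), (np.float64(0.0), np.float64(-0.1)), (np.float64(-0.4), np.float64(-0.0))]
tcp local [0.     0.089  0.1836]
blade tip [-0.0015  0.0453  0.1226] expect [0.     0.048  0.1226]
blade tip [-0.0014  0.0447  0.1286] expect [0.     0.044  0.1286]
rot resid [-0.07 -0.22 -0.09]
[-0.03, 3.27, 8.89, -0.07, -0.22, -0.09] world [ 0.501 -0.281  0.191]
[-0.02, 9.27, 8.89, -0.07, -0.22, -0.09] world [ 0.529 -0.291  0.139]
[-0.01, 12.27, 8.88, -0.07, -0.22, -0.09] world [ 0.543 -0.296  0.113]
```

Request:
{"name": "apply_moves", "arguments": {"plan": [[[-0.1,0,3,0,-0.2,0],[-0.1,0,6.5,0,-0.2,0],[-0.1,1,8.9,-0.1,-0.2,-0.1],[-0.1,4,8.9,-0.1,-0.2,-0.1],[-0.1,6.5,8.9,-0.1,-0.2,-0.1],[-0.1,7.5,8.9,-0.1,-0.2,-0.1],[-0.1,8.3,8.9,-0.1,-0.2,-0.1],[-0.1,8.9,8.9,-0.1,-0.2,-0.1],[-0.1,9.3,8.9,-0.1,-0.2,-0.1],[-0.1,9.3,8.9,-0.1,-0.2,-0.1]]]}}

```text
time: 23.52
eef_pos: [0.5298, -0.2919, 0.1382]
ee_rot: [-0.065, -0.295, -0.643, 0.704]
ft_force: [-0.6, 0.1, -1.8]
width: 0.0185
```

Run:
```python
from mv import *
did([-0.1, 9.3, 8.9, -0.1, -0.2, -0.1])
from bench import arm
import pickle
T=pickle.load(open("TW.pkl","rb"));s=arm.get_state();print((T[0].T@(s["eef_pos"]-T[1])).round(4),(T[0].T@s["ft_force"]).round(1))
```

```text
t 23.52 err mm [0.5 0.6 0.3] deg [ 0.04 -0.   -0.06] F [-0.6  0.1 -1.8] w 0.0185
[ 0.0003 -0.0004  0.0901] [-1.4 -0.1 -1.3]
```

In by about 12 mm with no contact force; on to the floor.

Request:
{"name": "apply_moves", "arguments": {"plan": [[[0,0.7,0,0,0,0],[0,1.4,0,0,0,0],[0,2,0,0,0,0],[0,2.4,0,0,0,0],[0,2.7,0,0,0,0],[0,2.7,0,0,0,0]]]}}

```text
time: 24.28
eef_pos: [0.5424, -0.2965, 0.1144]
ee_rot: [-0.065, -0.295, -0.643, 0.704]
ft_force: [-0.5, -1.0, -1.7]
width: 0.0185
```

Request:
{"name": "apply_moves", "arguments": {"plan": [[[0,0.1,0,0,0,0],[0,0.2,0,0,0,0],[0,0.3,0,0,0,0],[0,0.4,0,0,0,0],[0,0.4,0,0,0,0]]]}}

```text
time: 24.9
eef_pos: [0.5439, -0.2976, 0.1135]
ee_rot: [-0.065, -0.295, -0.642, 0.704]
ft_force: [-13.4, 5.1, 10.9]
width: 0.0185
```

Run:
```python
from mv import *
did([0,3.1,0,0,0,0])
from bench import arm
import pickle
T=pickle.load(open("TW.pkl","rb"));s=arm.get_state();print((T[0].T@(s["eef_pos"]-T[1])).round(4),(T[0].T@s["ft_force"]).round(1))
```

```text
t 24.9 err mm [-0.4 -1.5  0.9] deg [ 0.1   0.01 -0.03] F [-13.4   5.1  10.9] w 0.0185
[ 0.0012 -0.0011  0.0612] [-7.   0.4 16.6]
```

Request:
{"name": "apply_moves", "arguments": {"plan": [[[0,-0.1,0,0,0,0],[0,-0.1,0,0,0,0],[0,-0.1,0,0,0,0],[0,-2,0,0,0,0],[0,-5,0,0,0,0],[0,-9,0,0,0,0],[0,-10,0,0,0,0],[0,-10,0,0,0,0],[0,-10,0,0,0,0]]], "hand": 1}}

```text
time: 26.02
eef_pos: [0.4972, -0.2804, 0.1961]
ee_rot: [-0.064, -0.294, -0.643, 0.704]
ft_force: [0.1, -0.6, 0.4]
width: 0.0856
```

Run:
```python
from sync import *
s=arm.snapshot("wrist");im=s["image"]
P=[T0@np.array(l)+TW[1] for T0 in[TW[0]] for l in[(-.0185,0,.108),(.0015,0,.108),(-.0085,-.045,.108),(-.0085,.045,.108)]]
q=cv2.projectPoints(np.array(P),np.array(s["rvec"]),np.array(s["tvec"]),np.array(s["K"]),None)[0][:,0];print("pred",q.round(1).tolist())
y=int(q[0,1]);x0=int(q[:,0].min())-25
print(y,x0,[im[y,x].tolist() for x in range(x0,x0+80,2)])
x=int(q[2,0]);print(x,[(v,im[v,x].tolist()) for v in range(int(q[2,1])-8,int(q[2,1])+9,2)])
to(TW,(-.008,0,.095));to(TW,(-.008,0,.084))
```

```text
26.025 [-0.     0.006 -0.002  0.002  0.     0.   ] [ 0.4972 -0.2804  0.1961] local [-0.0007 -0.0004  0.1576] F [ 0.4 -0.5  0.2]
pred [[343.3, 252.7], [312.9, 252.7], [328.7, 183.8], [327.6, 314.7]]
252 287 [[253, 238, 185], [253, 238, 183], [253, 237, 183], [253, 239, 185], [253, 239, 184], [253, 238, 183], [253, 238, 184], [253, 238, 183], [253, 238, 184], [255, 243, 181], [175, 106, 56], [209, 137, 83], [207, 135, 84], [208, 138, 85], [208, 134, 83], [213, 141, 84], [218, 144, 85], [221, 148, 90], [217, 144, 86], [217, 143, 86], [214, 140, 84], [215, 141, 84], [214, 139, 81], [184, 116, 68], [132, 82, 47], [255, 251, 195], [253, 238, 183], [253, 238, 183], [254, 240, 187], [249, 200, 137], [110, 63, 40], [110, 65, 42], [105, 61, 37], [112, 65, 43], [111, 65, 42], [114, 70, 44], [110, 64, 39], [107, 62, 41], [113, 69, 43], [116, 68, 42]]
328 [(175, [253, 238, 186]), (177, [253, 239, 183]), (179, [255, 255, 195]), (181, [45, 21, 9]), (183, [90, 53, 32]), (185, [168, 103, 57]), (187, [199, 129, 75]), (189, [212, 139, 84]), (191, [213, 139, 85])]
[0.71, 6.26, -0.04, -0.01, -0.03, 0.21] world [ 0.521 -0.288  0.138]
[0.71, 7.36, -0.04, -0.01, -0.03, 0.21] world [ 0.526 -0.29   0.129]
```

Request:
{"name": "apply_moves", "arguments": {"plan": [[[0.3,0,0,0,0,0],[0.3,0,0,0,0,0],[0.3,2,0,0,0,0],[0.3,4,0,0,0,0],[0.3,5.5,0,0,0,0],[0.3,6.3,0,0,0,0],[0.3,6.7,0,0,0,0],[0.3,7,0,0,0,0],[0.3,7,0,0,0,0]]], "hand": 0}}

```text
time: 27.2
eef_pos: [0.5279, -0.2913, 0.136]
ee_rot: [-0.065, -0.295, -0.643, 0.704]
ft_force: [-0.8, 0.1, 0.5]
width: -0.0001
```

Request:
{"name": "apply_moves", "arguments": {"plan": [[[0,0.1,0,0,0,0],[0,0.2,0,0,0,0],[0,0.3,0,0,0,0],[0,0.4,0,0,0,0],[0,0.4,0,0,0,0]]]}}

```text
time: 27.82
eef_pos: [0.5297, -0.2919, 0.1322]
ee_rot: [-0.065, -0.295, -0.643, 0.704]
ft_force: [-0.1, -0.2, 0.3]
width: -0.0002
```

```bash
python3 sync.py
```

```text
27.825 [ 0.002 -0.001  0.001  0.002 -0.002  0.001] [ 0.5297 -0.2919  0.1322] local [-0.0028 -0.0004  0.0849] F [ 0.1 -0.2  0.3]
```

Request:
{"name": "apply_moves", "arguments": {"plan": [[[0,0.1,0,0,0,0],[0,0.2,0,0,0,0],[0,0.3,0,0,0,0],[0,0.3,0,0,0,0]]]}}

```text
time: 28.32
eef_pos: [0.5318, -0.2927, 0.1315]
ee_rot: [-0.066, -0.296, -0.642, 0.704]
ft_force: [-2.8, 0.7, 4.8]
width: -0.0002
```

```bash
python3 sync.py
```

```text
28.325 [ 0.    -0.001  0.001 -0.001 -0.002  0.   ] [ 0.5318 -0.2927  0.1315] local [-0.0012 -0.0005  0.0833] F [-0.1 -0.3  5.6]
```

Request:
{"name": "apply_moves", "arguments": {"plan": [[[0,-1,0,0,0,0],[0,-4,0,0,0,0],[0,-8,0,0,0,0],[0,-12,0,0,0,0],[0,-13,0,0,0,0],[0,-13,0,0,0,0],[0,-13,0,0,0,0],[0,-13,0,0,0,0]]]}}

```text
time: 29.32
eef_pos: [0.4698, -0.2708, 0.2406]
ee_rot: [-0.064, -0.294, -0.643, 0.704]
ft_force: [-0.8, 0.3, -0.3]
width: -0.0001
```

Run:
```python
from sync import *
d=pickle.load(open("s0.pkl","rb"));_,t5=pickle.load(open("w5.pkl","rb"))
S=arm.snapshot("scene")["image"].astype(int);D=arm.snapshot("side")["image"].astype(int);w=arm.snapshot("wrist")
def df(a,b,x0,x1,y0,y1):return round(float(np.abs(a[y0:y1,x0:x1]-b[y0:y1,x0:x1].astype(int)).mean()),1)
s0,d0=d["scene"]["image"],d["side"]["image"]
print("bottle",df(S,s0,250,277,285,318),df(D,d0,322,350,278,330),"canister",df(S,s0,400,428,225,264),df(D,d0,350,376,172,220))
print("pot",df(S,s0,316,346,178,211),df(D,d0,240,270,187,221),"cork",df(S,s0,193,225,255,272),df(D,d0,232,275,310,350))
print("narrow vs just released",df(S,t5["image"],280,350,200,250))
im=w["image"];P=[TW[0]@np.array(l)+TW[1] for l in[(-.0035,-.045,.109),(-.0035,.045,.109),(-.0035,0,.109)]]
q=cv2.projectPoints(np.array(P),np.array(w["rvec"]),np.array(w["tvec"]),np.array(w["K"]),None)[0][:,0];print(q.round(1).tolist())
y=int(q[2,1])-20;print([im[y,x].tolist()[2] for x in range(285,365,2)])
```

```text
29.325 [-0.001 -0.002  0.005  0.002 -0.002 -0.001] [ 0.4698 -0.2708  0.2406] local [-0.0035 -0.0005  0.2106] F [-0.9 -0.   0.2]
bottle 2.3 11.9 canister 2.5 5.3
pot 2.2 23.9 cork 4.7 12.2
narrow vs just released 1.1
[[316.6, 176.7], [316.6, 285.4], [316.6, 233.4]]
[79, 189, 197, 196, 198, 195, 196, 197, 196, 195, 197, 203, 58, 50, 86, 88, 90, 91, 93, 94, 94, 91, 90, 91, 79, 67, 210, 105, 43, 44, 45, 47, 44, 46, 45, 46, 45, 41, 43, 43]
```

```bash
python3 -c "
from bench import arm
print(arm.job_done())"
```

```text
the job is handed in; nothing more can be done
None
```

I moved the narrow scraper from the wide slot into the narrow slot. Then I took the wide scraper from its rest and put it in the wide slot. I let go of both, backed the arm clear and handed in at about 29.5 s of the 72 s.

**Seating:** Each scraper met its slot floor at the expected depth while gripped (about 9 N narrow, 18 N wide). Shut fingers then pushed on each handle's top with 6 to 9 N. Contact came at nearly the same height above each slot floor (TCP readings 83.6 and 83.3 mm), so both are equally deep.

**Lean:** Both scrapers lean toward the robot within the slot clearance. The narrow one leans about 6° and the wide one less.

**Bystanders:** The final scene-camera image matches the start around the canister, bottle, glue pot and cork block. The side view differed most at the glue pot, probably because the arm was in the way, and I did not look into it further.

**Disagreements:**
- The shut fingertips touched about 24 mm farther back than the reported TCP, so I gripped the narrow handle only near its top. I gripped the wide one about 17 mm lower.
- Grip width read 17–19 mm on the 20 mm handles.
- My last checks after release were numerical only, because all 12 picture views were used.

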